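# Set the stall's spice grinder and push its catch pan home

### The arm

A 6-joint arm with a two-finger parallel gripper is mounted at the origin on the work surface. World frame = base frame: x ahead of the robot, y to its left, z up, the work surface at z = 0. Lengths are in m, angles in degrees, forces in N, time in s.
With the tool pointing down it reaches from about 0.35 to 1 m from the base axis. Payload 7.1 kg.
Tool frame: the origin (TCP) lies midway between the tips of the shut fingers; the grasp point (between the pads) lies r.grip_point_offset behind it (r.grip_point_offset is the distance from the TCP to the grasp point, in m); x points along the fingers, z is the direction in which the jaws open and shut, and the axes are right-handed (so a half turn about x gives the same grasp; the last joint's range is limited). The gripper opens to 85 mm and grips with 20 to 120 N. Pads are 22 mm wide; open, the fingers measure 114 mm over their backs; the gripper's body (76 mm by 85 mm) begins 54 mm behind the grasp point. The pads swing forward as they close: fully open they stand 13 mm farther back than shut.
Start: joints at [-69.156, 24.242, 93.386, -0, 62.372, -1.089], TCP at [0.233, -0.58, 0.205] pointing down, gripper open.
Joint ranges: [-172.04, 172.04], [-51.8, 120.97], [4.93, 147.93], [-75.15, 255.16], [6.16, 154.13], [-145.62, 145.62]. Speed limits (degrees/s): [136.94, 136.94, 172.46, 180, 180, 180].

### API

Orientations are given as a 3x3 rotation matrix whose columns are the frame's x, y, z axes.
In Python, from plant import r, optics gives the robot as it stands.
- The arm moves only by the tool arm_command, never from a script. Its argument "targets" is a list of rows, each a list of 2 entries, a list of its own where there are three numbers: the shift along the tool's x, y, z in units of 500 mm (1.0 is 500 mm), then the turn, a rotation vector about the tool's x, y, z in units of 90 degrees (1.0 is 90 degrees). A call has 1 to 20 rows; each row shifts and turns the commanded pose from where the row before left it, along the tool's axes as they then stand; what a row does not reach is not made up. A row lasts 1/8 s, in which the tool goes at most 62.5 mm and 10.7 degrees, less where a joint would pass 70% of its speed; a pose out of reach is approached as far as the arm can. A call with a number of a shift or a turn outside -1 to 1 is refused whole. A call with a gripper value outside its range is refused whole. "grip" is the gripper command: -1 is fully open, 1 is shut, values between are in proportion, set as the call begins (left out, the last holds). The fingers move at their own pace and stop on an object; "squeeze" is the grip in N (left out, the last holds). Time passes only in rows, so rows that do not move let the fingers close. It gives the time, the measured TCP pose, the force and the opening at its end, in the units of the state.
- r.sense(): the state, without advancing time (a new reading comes with each control period).
- optics.snapshot(name): name is "scene" or "top" or "wrist"; returns the picture (400x640x3 uint8, red, green, blue); there is no depth.
- optics.calibration(name): a dict with "camera_matrix" (3x3 intrinsics, pixels), "R" (3x3) and "t" (3): a world point X has camera coordinates R X + t; the wrist camera has in their place "tool_from_camera" (4x4, takes a point from camera to tool coordinates, whose origin is the TCP and whose axes are the tool frame's). Camera axes: x right, y down, z forward; pixel columns grow to the right and rows downward; lengths in m; the calibration is good to about 2 mm. The wrist camera is an equidistant fisheye: a pixel r from the principal point sees the ray r / f radians off the axis. A picture is of the moment at which its call begins: read the wrist's pose just before it. calibration takes no time and is no camera call.
- r.finish_job(): hands the job in, once; it reports no verdict.
The state is a dict: "clock": time; "joint_positions": joint angles; "joint_vel": joint speeds; "effort": joint torques, N m; "ee_pos": TCP position; "tool_rot": TCP orientation; "contact_force": force on the tool from outside, world axes, zero at the start; "moment": the same for the moment, N m; "grip_width": finger opening in m.
Only numpy, scipy, OpenCV 4.12 (cv2) and the standard library are available. Lean on these libraries where they do the work, as an engineer would, in place of code of your own. Each camera call takes 0.05 s, during which the arm holds its last target.

### The job

Get the counter grinder ready for the next customer: swing the coarseness lever on its top round until it points straight at the small brass marker on the dial, and slide the wooden-fronted catch pan between the two rails under the spout, straight and fully home against the machine. Leave the marker where it is set, do not disturb the jar, the mortar bowl and the tin, and let go of everything.

Things in the scene. Friction and masses are not known exactly. Their poses are not given: they have to be found in the camera images.
- grinder: Counter grinder, fixed: a white box 220 (its x) x 340 (its y) x 130 mm high. Origin: centre of the underside; z up. On top at x 0, y -100 mm a round steel hopper, radius 65 mm, with a black lid, up to 251 mm above the counter; the +y half of the top is the lever's dial. A steel spout 50 mm wide juts 55 mm out of the -y end face, 87 to 123 mm above the counter, over the pan's place.
- pivot (a point): The vertical hinge axis of the lever and of the marker, where it meets the grinder's top (130 mm above the counter); at x 0, y +20 mm of the grinder. Axes as the grinder's.
- lever (a joint): Angle of the coarseness lever about the vertical pivot, rad, stops at -0.95 and +0.95. 0: it points along the grinder's +y; positive: counter-clockwise seen from above (towards the grinder's -x). A stiff hinge that stays where it is left: 2 to 3 N on the post moves it.
- lever_post (a point): Lever's upright black handle post, 18 mm diameter, axis 100 mm from the pivot, 150 to 212 mm above the counter, free all round. This point: on its axis, 185 mm above the counter. y axis: along the lever, away from the pivot. The arm is a 10 mm steel bar 145 to 155 mm above the counter, from the pivot through the post's foot to its pointing end 118 mm from the pivot.
- marker (a joint): Angle of the brass marker about the same pivot, same zero and sense as joint lever: the lever points at the marker when the two are equal. Very stiff (over 10 N); not to be moved.
- marker_point (a point): Inner point of the small brass marker, 125 mm from the pivot, 5 mm above the grinder's top. The marker is 16 mm wide (6 mm at its inner point), 31 mm long and 12 mm high and lies on the dial from 118 to 149 mm from the pivot. The y axis points outwards from the pivot.
- pan: Catch pan, loose on the counter, about 0.35 kg: open steel trough 90 mm wide (its x), 140 mm long (its y, -70 to +70), walls 4 mm thick and 42 mm high, floor 4 mm. Origin: centre of the underside; z up. Its -y end is a wooden board 16 mm thick (y -70 to -54 mm), 90 mm wide, 62 mm high, that can be pinched from above or pushed; the +y end goes to the grinder.
- pan_home (a point): Where the pan's origin lies when fully home: on the counter, 240 mm from the grinder's origin along its -y; pan's y parallel to the grinder's, its +y wall touching the grinder's -y face. Axes as the grinder's. Two steel rails, 11 mm high, run from that face 57 mm outwards (-y) either side of the pan's place, 104 mm apart inside, flared to 126 mm at the mouth.
- mortar: Bystander: brass mortar bowl, rim radius 48 mm, 60 mm high, standing. Origin: centre of the underside.
- jar: Bystander: amber glass jar with a dark wooden cap, radius 40 mm, 110 mm high, standing. Origin: centre of the underside.
- tin: Bystander: closed metal tin, radius 35 mm, 75 mm high, standing. Origin: centre of the underside.
Things that resemble listed ones, but are neither listed nor needed, are in the scene too. What is meant by the pan is not blue, pink or red, and is the smaller of those in its own colour.

How it is judged (in metres and radians):
At the end, for the whole second after the job is handed in: Lever within 4 degrees of the marker; pan flat on the counter, its end wall within 7 mm of the grinder, centred within 12 mm and parallel within 0.12 rad to the rails; all at rest. Marker not shifted 6 mm; jar, mortar and tin not moved 25 mm or tipped (angle between the y axis of lever_post and the y axis of marker_point, either way round below 0.07 rad and velocity of joint lever between -0.05 and 0.05 rad/s and x of pan in the frame of pan_home between -0.012 and 0.012 m and y of pan in the frame of pan_home between -0.007 and 0.006 m and angle between the y axis of pan and the y axis of pan_home, either way round below 0.12 rad and angle between pan's own z axis and vertical below 0.05 rad and height (world z) of pan below 0.006 m and linear speed of pan below 0.02 m/s); the robot touches nothing.
It fails at once if the brass marker was shifted along the dial (distance of marker_point from where it was at the start of the episode above 0.006 m).
It fails at once if the brass mortar bowl was moved more than 25 mm or tipped (distance of mortar from where it was at the start of the episode above 0.025 m or angle between mortar's own z axis and vertical above 0.4 rad).
It fails at once if the amber jar was moved more than 25 mm or tipped (distance of jar from where it was at the start of the episode above 0.025 m or angle between jar's own z axis and vertical above 0.4 rad).
It fails at once if the metal tin was moved more than 25 mm or tipped (distance of tin from where it was at the start of the episode above 0.025 m or angle between tin's own z axis and vertical above 0.4 rad).
It also fails if it takes over 61 s, if anything falls off the work surface, if the arm or the gripper's body presses on something with over 40 N, if the wrist force passes 120 N, or if a joint passes its speed limit or range.

## Working session

There is one attempt and no reset: what is moved stays moved. The work goes in short steps, Python scripts to look and compute and a tool call to move; the robot and the scene stay as the last step left them, time stands still between calls to the robot, and variables do not carry over. Pictures are saved under pics/ and viewed, and the job is handed in when it is done.

Besides the shell and the picture viewer there is one more tool, called after "Call:" as name(argument=value, ...) on one line, values as JSON. arm_command: Moves the arm, as the interface text tells. Shifts and turns lie within -1 to 1; 1 stands for 500 mm of shift or 90 degrees of turn. Its arguments: {"type":"object","properties":{"targets":{"type":"array"},"grip":{"type":"number"},"squeeze":{"type":"number"}},"required":["targets"]}

```bash
mkdir -p pics; ls; python3 - <<'E'
from plant import r, optics
import cv2,numpy as np
np.set_printoptions(precision=4,suppress=True)
s=r.sense();print(s, r.grip_point_offset)
for n in ["scene","top","wrist"]:
    im=optics.snapshot(n);cv2.imwrite(f"pics/{n}0.png",im[:,:,::-1])
    print(n,optics.calibration(n))
E
```

```text
pics
{'clock': 0.0, 'joint_positions': array([-69.1549,  24.2834,  93.4334,   0.001 ,  62.373 ,  -1.0882]), 'joint_vel': array([-0.0052,  0.0296, -0.0024, -0.1152, -0.088 ,  0.0357]), 'effort': array([  0.0022, -55.7382, -28.1744,   0.0001,   0.0073,   0.    ]), 'ee_pos': array([ 0.2333, -0.5792,  0.2038]), 'tool_rot': array([[-0.0005,  0.9276,  0.3735],
       [ 0.0015,  0.3735, -0.9276],
       [-1.    ,  0.    , -0.0016]]), 'contact_force': array([ 0.2534, -0.1704,  0.7563]), 'moment': array([0.0253, 0.0318, 0.0096]), 'grip_width': 0.08557576221819836} 0.0187
scene {'camera_matrix': array([[367.8416,   0.    , 321.5133],
       [  0.    , 367.8416, 198.9414],
       [  0.    ,   0.    ,   1.    ]]), 'R': array([[-0.226 ,  0.9741,  0.0105],
       [ 0.585 ,  0.1443, -0.7981],
       [-0.7789, -0.1742, -0.6024]]), 't': array([ 0.176 , -0.1881,  1.5728])}
top {'camera_matrix': array([[500.0722,   0.    , 315.6943],
       [  0.    , 500.0722, 200.3406],
       [  0.    ,   0.    ,   1.    ]]), 'R': array([[ 0.0482, -0.9988,  0.0009],
       [-0.9737, -0.0472, -0.2229],
       [ 0.2227,  0.0098, -0.9748]]), 't': array([-0.0938,  0.5375,  1.8128])}
wrist {'camera_matrix': array([[309.7069,   0.    , 321.352 ],
       [  0.    , 309.7069, 201.7046],
       [  0.    ,   0.    ,   1.    ]]), 'tool_from_camera': array([[ 0.0001, -0.2625,  0.9649, -0.17  ],
       [-0.0001, -0.9649, -0.2625,  0.0664],
       [ 1.    , -0.0001, -0.0001,  0.0005],
       [ 0.    ,  0.    ,  0.    ,  1.    ]])}
```

View pics/scene0.png

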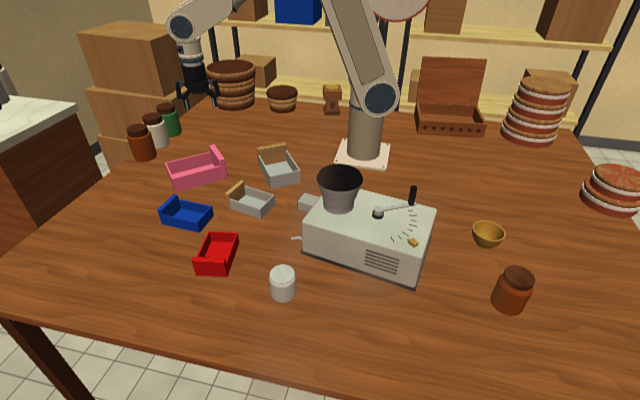

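View pics/top0.png

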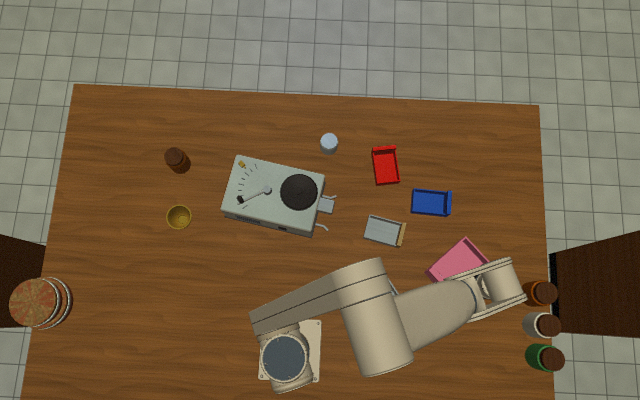

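View pics/wrist0.png

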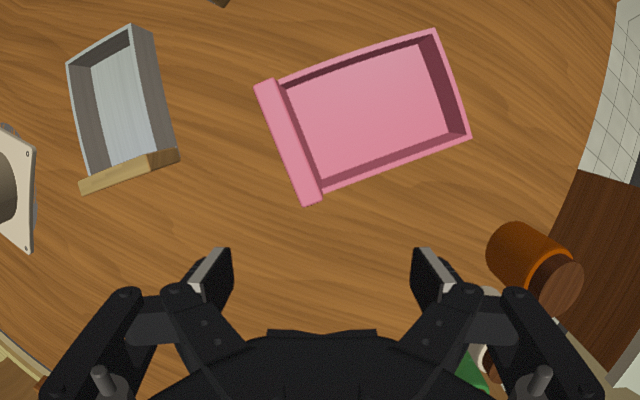

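The scene view shows two grey pans, at about (278,165) and (250,200), with the arm hiding one of them in the top view. I'll enlarge the crops and measure.

```bash
cat > h.py <<'E'
import numpy as np,cv2
from plant import r,optics
np.set_printoptions(precision=4,suppress=True)
C={n:optics.calibration(n) for n in ["scene","top","wrist"]}
def ray(n,u,v,s=None):
    c=C[n];K=c["camera_matrix"]
    x=(u-K[0,2])/K[0,0];y=(v-K[1,2])/K[1,1]
    if n=="wrist":
        th=np.hypot(x,y);d=np.array([np.sin(th)*x/th,np.sin(th)*y/th,np.cos(th)])
        T=c["tool_from_camera"];p,R=s
        return p+R@T[:3,3],R@T[:3,:3]@d
    d=c["R"].T@np.array([x,y,1]);return -c["R"].T@c["t"],d/np.linalg.norm(d)
def onz(n,u,v,z,s=None):
    o,d=ray(n,u,v,s);return o+d*(z-o[2])/d[2]
def proj(n,X,s=None):
    c=C[n];K=c["camera_matrix"];X=np.asarray(X,float)
    if n=="wrist":
        T=c["tool_from_camera"];p,R=s
        q=T[:3,:3].T@(R.T@(X-p)-T[:3,3]);h=np.hypot(q[0],q[1]);th=np.arctan2(h,q[2])
        return K[:2,2]+K[0,0]*th*q[:2]/h
    q=c["R"]@X+c["t"];q=K@q;return q[:2]/q[2]
def tri(*obs):
    A=np.zeros((3,3));b=np.zeros(3);L=[]
    for ob in obs:
        o,d=ray(*ob);d=d/np.linalg.norm(d);P=np.eye(3)-np.outer(d,d);A+=P;b+=P@o;L.append((o,P))
    X=np.linalg.solve(A,b);return X,[float(np.linalg.norm(P@(X-o))) for o,P in L]
def crop(src,box,k,out):
    im=cv2.imread(src);x0,y0,x1,y1=box
    cv2.imwrite(out,cv2.resize(im[y0:y1,x0:x1],None,fx=k,fy=k,interpolation=cv2.INTER_CUBIC))
E
python3 - <<'E'
from h import *
crop("pics/scene0.png",(220,140,380,260),5,"pics/s_a.png")
crop("pics/scene0.png",(290,160,450,290),4.6,"pics/s_b.png") if 0 else crop("pics/scene0.png",(290,160,450,280),5,"pics/s_b.png")
crop("pics/top0.png",(215,130,345,240),5,"pics/t_b.png")
crop("pics/top0.png",(310,180,450,280),5,"pics/t_a.png")
E
```

```text
(no output)
```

View pics/s_a.png

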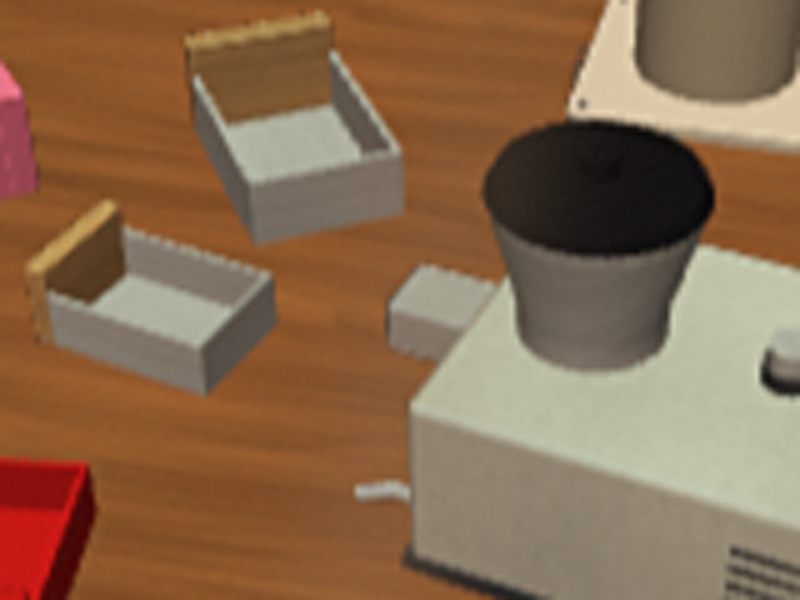

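View pics/s_b.png

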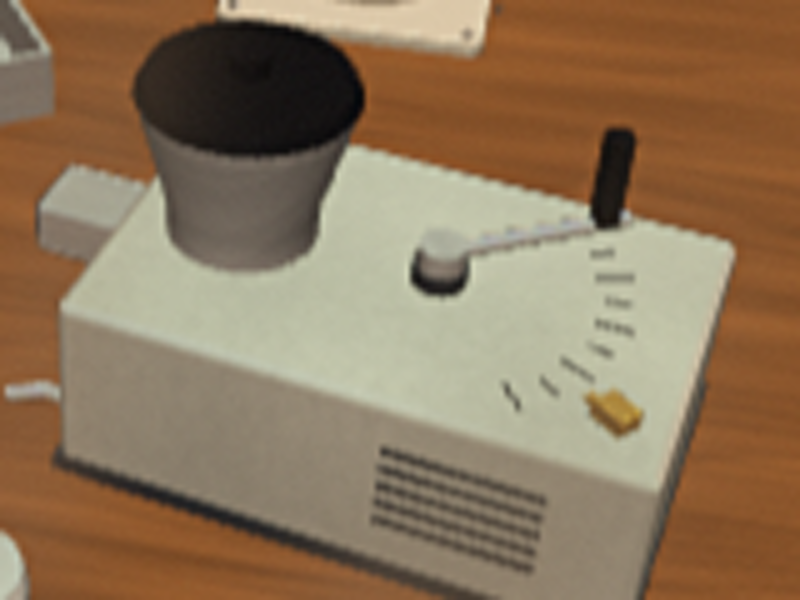

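View pics/t_b.png

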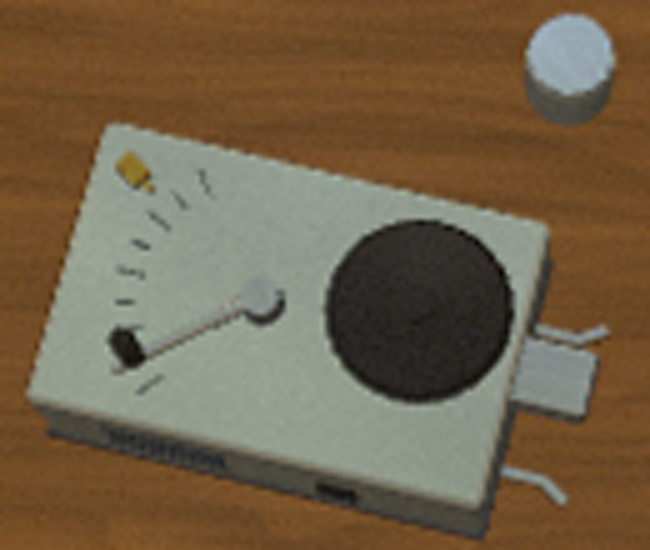

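View pics/t_a.png

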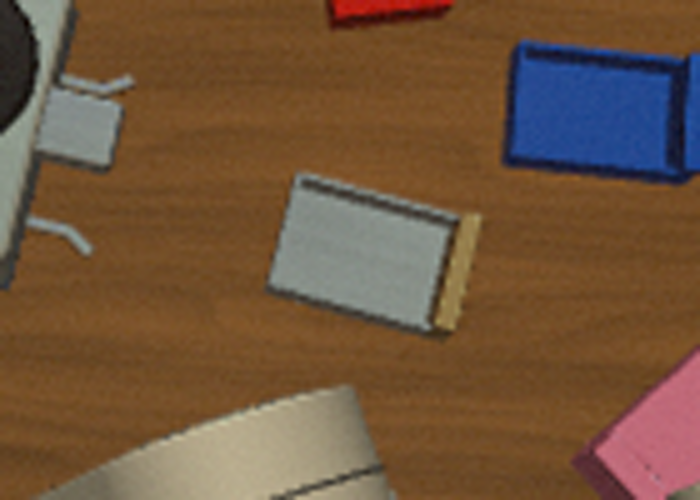

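```bash
python3 - <<'E'
from h import *
T=lambda u,v,ox=215,oy=130:("top",ox+u/5,oy+v/5)
S=lambda u,v,ox=290,oy=160:("scene",ox+u/5,oy+v/5)
print("grinder top corners")
G=[onz(*T(*p),.13) for p in [(108,125),(548,226),(487,505),(30,398)]]
for g in G: print(g)
for a,b in [(T(548,226),S(62,303)),(T(108,125),S(662,490)),(T(30,398),S(735,245))]: print("tri",*tri(a,b))
for i in range(4): print(np.linalg.norm(G[i]-G[(i+1)%4]))
print("marker tip",tri(T(153,189),S(588,397)), "outer", onz(*T(120,166),.142),onz(*T(134,153),.142))
print("pivot",tri(T(262,298),S(442,240)))
print("pan far corners z.042 (y+):")
A=lambda u,v:T(u,v,310,180);B=lambda u,v:S(u,v,220,140)
P=[onz(*A(u,v),z) for u,v,z in [(298,175,.042),(268,290,.042),(480,214,.062),(455,330,.062),(460,214,.062),(435,328,.062)]]
for p in P: print(p)
print("tri", tri(A(298,175),B(205,348)),tri(A(268,290),B(274,275)),tri(A(480,214),B(27,270)),tri(A(455,330),B(108,202)))
print("width",np.linalg.norm(P[0]-P[1]),np.linalg.norm(P[2]-P[3]),"len",np.linalg.norm((P[0]+P[1]-P[2]-P[3])[:2]/2))
print("pan2 scene far corners z.042, board top z.062")
Q=[onz(*B(u,v),z) for u,v,z in [(250,186,.042),(403,152,.042),(190,40,.062),(328,16,.062)]]
for p in Q: print(p)
print(np.linalg.norm(Q[0]-Q[1]),np.linalg.norm(Q[2]-Q[3]),np.linalg.norm((Q[0]+Q[1]-Q[2]-Q[3])[:2]/2))
Q=[onz(*B(u,v),z) for u,v,z in [(205,348,.042),(274,275,.042),(27,270,.062),(108,202,.062)]]
for p in Q: print(p)
print(np.linalg.norm(Q[0]-Q[1]),np.linalg.norm(Q[2]-Q[3]),np.linalg.norm((Q[0]+Q[1]-Q[2]-Q[3])[:2]/2))
for n,(u,v) in dict(tin=(328,137),mort=(178.5,215),jar=(176,155)).items(): print(n,onz("top",u,v,.06))
E
```

```text
grinder top corners
[0.6824 0.2305 0.13  ]
[ 0.6211 -0.0964  0.13  ]
[ 0.4133 -0.0621  0.13  ]
[0.4751 0.2693 0.13  ]
tri [ 0.6215 -0.0946  0.127 ] [0.0018092554026960031, 0.0018092554026960265]
tri [0.6848 0.2344 0.1228] [0.0025679040676115403, 0.0025679040676115233]
tri [0.4761 0.2731 0.1257] [0.0028004323628558316, 0.0028004323628558958]
0.332599472392599
0.21052877666296474
0.33716360934610634
0.21096830275121933
marker tip (array([0.6346, 0.1951, 0.1318]), [0.001793377682156991, 0.0017933776821570662]) outer [0.6479 0.217  0.142 ] [0.6582 0.2077 0.142 ]
pivot (array([0.5506, 0.1072, 0.1554]), [0.0018488768205484967, 0.0018488768205485112])
pan far corners z.042 (y+):
[ 0.499  -0.2727  0.042 ]
[ 0.4107 -0.2525  0.042 ]
[ 0.472  -0.4062  0.062 ]
[ 0.3846 -0.3886  0.062 ]
[ 0.4713 -0.3914  0.062 ]
[ 0.3854 -0.3739  0.062 ]
tri (array([ 0.4993, -0.2714,  0.0375]), [0.001916723886261159, 0.0019167238862610875]) (array([ 0.4113, -0.2524,  0.0373]), [0.0006034141402530785, 0.000603414140252966]) (array([ 0.4723, -0.4058,  0.0581]), [0.0011750392411613716, 0.001175039241161183]) (array([ 0.3841, -0.3864,  0.0588]), [0.0028560889545633686, 0.0028560889545634852])
width 0.09057155229767778 0.08912092241996265 len 0.13732856989135556
pan2 scene far corners z.042, board top z.062
[ 0.3167 -0.3022  0.042 ]
[ 0.2449 -0.2056  0.042 ]
[ 0.1553 -0.4087  0.062 ]
[ 0.0896 -0.3129  0.062 ]
0.12039818921858222 0.11611211986999828 0.19105292746328126
[ 0.5043 -0.267   0.042 ]
[ 0.4172 -0.2494  0.042 ]
[ 0.4769 -0.4017  0.062 ]
[ 0.3882 -0.3811  0.062 ]
0.08880438070676891 0.09106973975711014 0.13613251375720042
tin [ 0.7944 -0.1031  0.06  ]
mort [0.4609 0.4396 0.06  ]
jar [0.6934 0.4747 0.06  ]
```

The pan to use is the left one in the top image: it measures about 90×138 mm, against about 118×190 for the other. It already faces the grinder. I'll hover over its wooden board and look through the wrist camera.

Call:
arm_command(targets=[[[0,0,0],[0.092,0,0]],[[0,0,0],[0.092,0,0]],[[0,0,0],[0.092,0,0]],[[0,0,0],[0.092,0,0]],[[0,0.045,-0.0654],[0,0,0]],[[0,0.045,-0.0654],[0,0,0]],[[0,0.045,-0.0654],[0,0,0]],[[0,0.045,-0.0654],[0,0,0]],[[0,0.045,-0.0654],[0,0,0]],[[0,0.045,-0.0654],[0,0,0]],[[0,0.045,-0.0654],[0,0,0]],[[0,0,0],[0,0,0]],[[0,0,0],[0,0,0]]], grip=-0.2)

```text
clock: 1.78
ee_pos: [0.432, -0.3858, 0.2044]
tool_rot: [[-0.001, 0.981, -0.194], [0.0, -0.194, -0.981], [-1.0, -0.001, 0.0]]
contact_force: [-0.7, 0.4, -0.4]
grip_width: 0.0509
```

```bash
cat > snap.py <<'E'
import sys
from h import *
s=r.sense();print(s['clock'],s['ee_pos'],s['tool_rot'].tolist(),s['grip_width'],s['contact_force'])
for a in sys.argv[2:]:
    if a=="wrist": s=r.sense();np.savez(f"pics/{sys.argv[1]}.npz",p=s['ee_pos'],R=s['tool_rot'])
    cv2.imwrite(f"pics/{a}{sys.argv[1]}.png",optics.snapshot(a)[:,:,::-1])
E
python3 snap.py 1 wrist
```

```text
1.775 [ 0.432  -0.3858  0.2044] [[-0.0005883415208167175, 0.9810969190650516, -0.19351612143518734], [7.850665026052928e-05, -0.19351610901560976, -0.9810970947812272], [-0.9999998238454648, -0.0005924124592776804, 3.683092918402988e-05]] 0.050910872845629694 [-0.6636  0.3838 -0.3718]
```

View pics/wrist1.png

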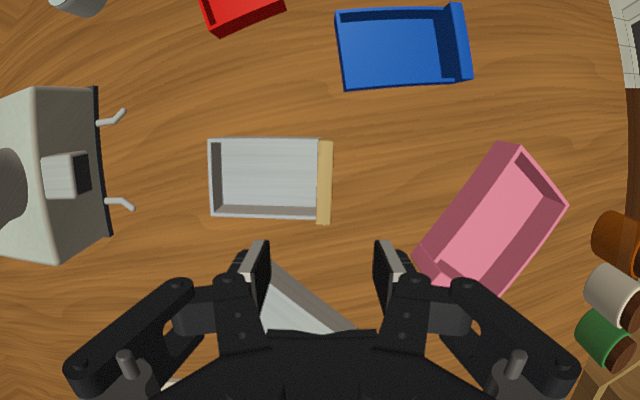

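The wrist view shows the pan at rows 138–224, with its board at columns 317–333. The rails reach columns 125–133 and the grinder's foot line runs from (95,86) to (113,236).

```bash
python3 - <<'E'
from h import *
crop("pics/wrist1.png",(190,120,350,240),5,"pics/w1a.png")
crop("pics/wrist1.png",(0,70,160,250),4.2,"pics/w1b.png") if 0 else crop("pics/wrist1.png",(10,80,150,240),3.6,"pics/w1b.png")
E
```

```text
(no output)
```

View pics/w1a.png

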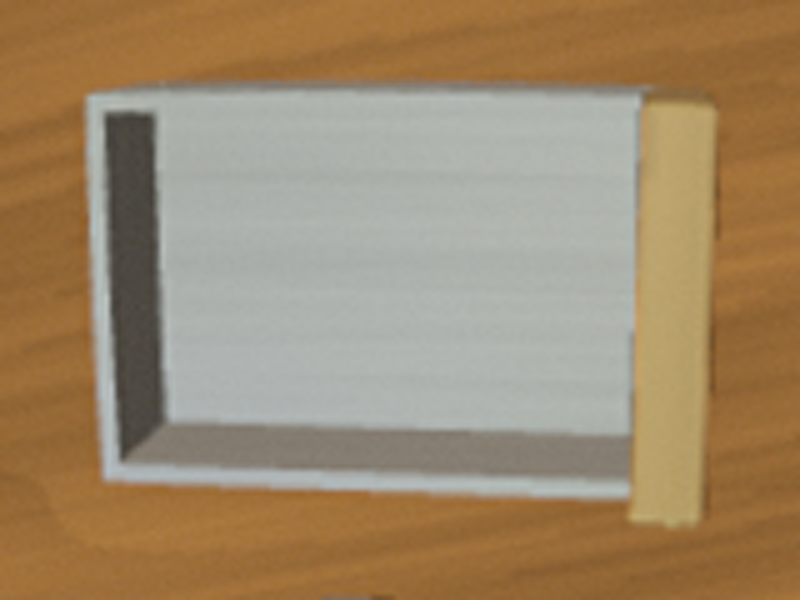

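View pics/w1b.png

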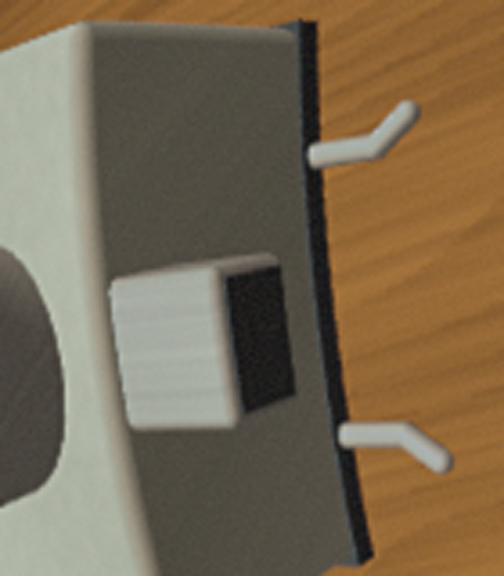

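```bash
python3 - <<'E'
from h import *
d=np.load("pics/1.npz");s=(d['p'],d['R'])
a=lambda u,v:("wrist",190+u/5,120+v/5);b=lambda u,v:("wrist",10+u/3.6,80+v/3.6)
F=lambda n,p,z:onz(*n(*p),z,s)
B=[F(a,p,.062) for p in [(643,103),(716,106),(628,520),(703,523)]]
W=[F(a,p,.042) for p in [(87,95),(106,480)]]
print("board",*B);print("wall",*W)
bc=sum(B)/4;wc=sum(W)/2;print("bc",bc,"wc",wc)
v=(wc-bc)[:2];print("yaw",np.degrees(np.arctan2(v[1],v[0])),"len",np.linalg.norm(v)+.008)
e=(B[0]+B[1]-B[2]-B[3])[:2]/2;print("board along",np.degrees(np.arctan2(e[1],e[0])),np.linalg.norm(e))
g=[F(b,p,0.) for p in [(316,20),(370,556)]];print("grinder face ends",*g);f=(g[0]-g[1])[:2];print(np.linalg.norm(f),np.degrees(np.arctan2(f[1],f[0])))
for p in [(312,156),(343,435),(374,150),(405,435),(410,112),(445,460)]: print("rail",F(b,p,.011))
# tri heights
T=lambda u,v:("top",310+u/5,180+v/5)
for w,t in [((716,106),(480,214)),((703,523),(455,330)),((87,95),(298,175)),((106,480),(268,290))]:
  print("tri",tri(a(*w)+(s,),T(*t)))
E
```

```text
board [ 0.4768 -0.3923  0.062 ] [ 0.4734 -0.4065  0.062 ] [ 0.3909 -0.3718  0.062 ] [ 0.3871 -0.3874  0.062 ]
wall [ 0.5044 -0.2708  0.042 ] [ 0.4165 -0.2509  0.042 ]
bc [ 0.4321 -0.3895  0.062 ] wc [ 0.4605 -0.2608  0.042 ]
yaw 77.54453524479923 len 0.1397961967233946
board along -12.916316888960232 0.08839884133164148
grinder face ends [ 0.6294 -0.0975  0.    ] [ 0.4082 -0.0531  0.    ]
0.22555412061769042 -11.329898670186072
rail [ 0.5737 -0.0918  0.011 ]
rail [ 0.4626 -0.0707  0.011 ]
rail [ 0.5659 -0.1245  0.011 ]
rail [ 0.456  -0.1041  0.011 ]
rail [ 0.5744 -0.1454  0.011 ]
rail [ 0.4425 -0.1204  0.011 ]
tri (array([ 0.473 , -0.4068,  0.0574]), [0.0002053574855794987, 0.0002053574855795045])
tri (array([ 0.3855, -0.3882,  0.0586]), [0.0009814618830533165, 0.0009814618830534453])
tri (array([ 0.5018, -0.2718,  0.0418]), [0.002852028988802917, 0.002852028988802953])
tri (array([ 0.4135, -0.2512,  0.0387]), [0.0028268337340887507, 0.0028268337340886995])
```

Call:
arm_command(targets=[[[0.058,0,0.0074],[0,0,0]],[[0.058,0,0],[0,0,0]],[[0.058,0,0],[0,0,0]],[[0.058,0,0],[0,0,0]],[[0.058,0,0],[0,0,0]],[[0.058,0,0],[0,0,0]],[[0,0,0],[0,0,0]],[[0,0,0],[0,0,0]]])

```text
clock: 2.82
ee_pos: [0.4316, -0.3903, 0.0314]
tool_rot: [[0.001, 0.981, -0.195], [-0.001, -0.195, -0.981], [-1.0, 0.001, 0.0]]
contact_force: [0.1, 0.2, 1.0]
grip_width: 0.0514
```

Call:
arm_command(targets=[[[0,0,0],[0,0,0]],[[0,0,0],[0,0,0]],[[0,0,0],[0,0,0]],[[0,0,0],[0,0,0]],[[0,0,0],[0,0,0]],[[0,0,0],[0,0,0]]], grip=1, squeeze=30)

```text
clock: 3.58
ee_pos: [0.4323, -0.3894, 0.0318]
tool_rot: [[0.001, 0.981, -0.194], [-0.0, -0.194, -0.981], [-1.0, 0.001, 0.0]]
contact_force: [0.6, 3.0, 5.9]
grip_width: 0.0148
```

```bash
python3 snap.py 2 wrist
```

```text
3.575 [ 0.4323 -0.3894  0.0318] [[0.0011128036113810553, 0.9809896719028572, -0.19405675790357568], [-0.0004976803040244931, -0.19405631073163132, -0.9809902652827619], [-0.9999992569909427, 0.0011882277362076686, 0.00027227267476403626]] 0.01480868171604384 [0.5981 3.0487 5.9419]
```

View pics/wrist2.png

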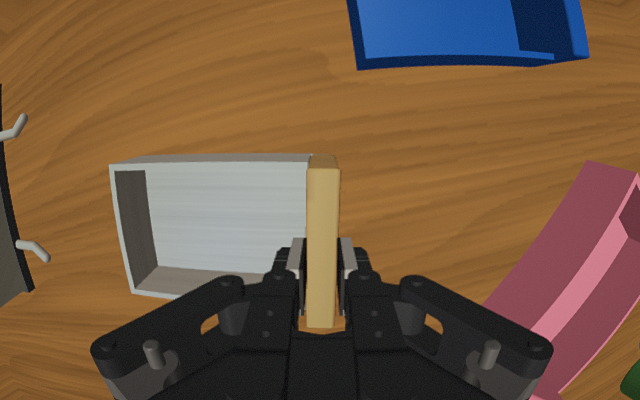

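Board held (14.8 mm opening). I'll slide it forward and sideways to line up ahead of the rails, then check.

Call:
arm_command(targets=[[[0,0.007,-0.0333],[0,0,0]],[[0,0.007,-0.0333],[0,0,0]],[[0,0.007,-0.0333],[0,0,0]],[[0,0.007,-0.0333],[0,0,0]],[[0,0.007,-0.0333],[0,0,0]],[[0,0.007,-0.0333],[0,0,0]],[[0,0,0],[0,0,0]],[[0,0,0],[0,0,0]]])

```text
clock: 4.62
ee_pos: [0.4734, -0.2945, 0.0318]
tool_rot: [[0.003, 0.981, -0.193], [-0.001, -0.193, -0.981], [-1.0, 0.003, 0.0]]
contact_force: [2.9, 2.9, 7.2]
grip_width: 0.0143
```

```bash
python3 snap.py 3 wrist top;python3 -c "
from h import *
crop('pics/top3.png',(280,160,440,280),5,'pics/t3.png')"
```

```text
4.625 [ 0.4734 -0.2945  0.0318] [[0.0026931044685514186, 0.9811058320105925, -0.1934530785051616], [-0.0006179217444413216, -0.19345211041777208, -0.981109524542305], [-0.9999961826732338, 0.002761769308420813, 8.525988418066478e-05]] 0.014317589342297455 [2.9336 2.8975 7.178 ]
```

View pics/wrist3.png

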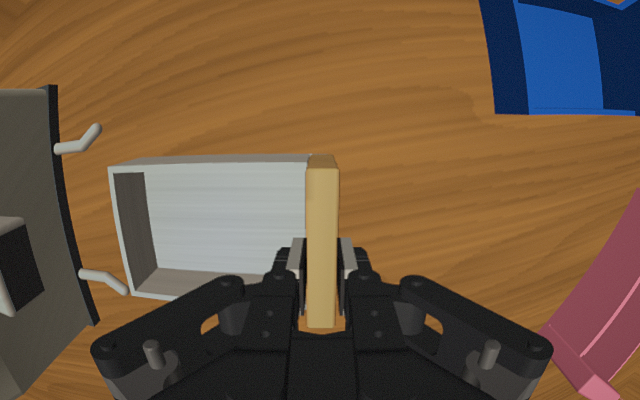

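View pics/t3.png

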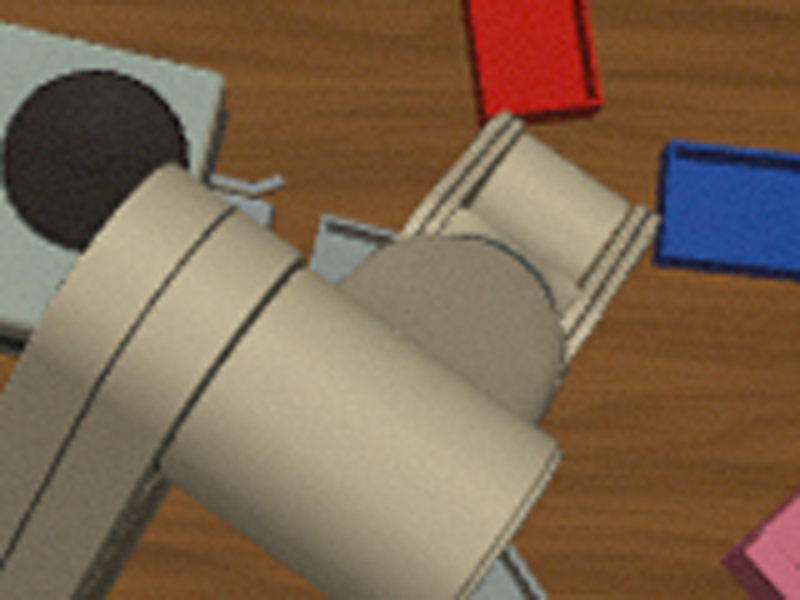

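```bash
python3 - <<'E'
from h import *
crop("pics/wrist3.png",(30,80,160,330),2.4,"pics/w3.png")
d=np.load("pics/3.npz");s=(d['p'],d['R'])
L=lambda X:(s[1].T@(X-s[0]))[1:]*1000  # tool y,z in mm
for n,u,v,z in [("wall",109,167,.042),("wall",133,294,.042),("rail0",57,149,.011),("rail0",82,273,.011),("bend",80,147,.011),("bend",102,276,.011),("tip",99,127,.011),("tip",126,290,.011),("face",58,86,0),("face",100,323,0)]:
    X=onz("wrist",u,v,z,s);print(n,X,L(X))
E
```

```text
wall [ 0.5433 -0.1747  0.042 ] [  45.457  -131.0909]
wall [ 0.4558 -0.1567  0.042 ] [ -43.896  -131.8296]
rail0 [ 0.5736 -0.094   0.011 ] [  59.4922 -216.1556]
rail0 [ 0.4644 -0.0741  0.011 ] [ -51.5123 -214.5185]
bend [ 0.567 -0.123  0.011] [  58.6252 -186.4049]
bend [ 0.4594 -0.0997  0.011 ] [ -51.4688 -188.4769]
tip [ 0.5756 -0.1479  0.011 ] [  71.8237 -163.5632]
tip [ 0.4441 -0.1214  0.011 ] [ -62.2397 -164.1508]
face [ 0.6281 -0.0974  0.    ] [ 113.5851 -223.3252]
face [ 0.403  -0.0511  0.    ] [-116.2295 -225.2157]
```

View pics/w3.png

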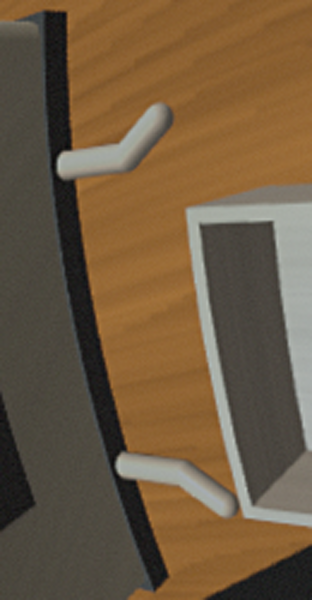

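Call:
arm_command(targets=[[[0,0.006,-0.02],[0,0,0]],[[0,0,-0.03],[0,0,0]],[[0,0,-0.03],[0,0,0]],[[0,0,-0.03],[0,0,0]],[[0,0,-0.03],[0,0,0]],[[0,0,-0.02],[0,0,0]],[[0,0,-0.01],[0,0,0]],[[0,0,0],[0,0,0]],[[0,0,0],[0,0,0]]])

```text
clock: 5.85
ee_pos: [0.4925, -0.2124, 0.0318]
tool_rot: [[0.003, 0.981, -0.194], [-0.001, -0.194, -0.981], [-1.0, 0.003, 0.001]]
contact_force: [-0.0, -0.6, 5.9]
grip_width: 0.0148
```

```bash
python3 snap.py 4 wrist
```

```text
5.85 [ 0.4925 -0.2124  0.0318] [[0.002729319051370907, 0.9810902326419085, -0.19353166725929158], [-0.0011377946502288204, -0.19352921611260898, -0.9810938527654594], [-0.9999956281108681, 0.0028979174391932155, 0.000588076241558741]] 0.014848556172930957 [-0.0269 -0.5874  5.9286]
```

View pics/wrist4.png

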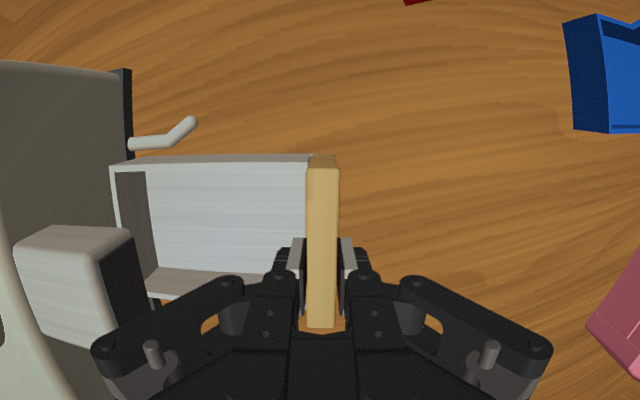

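Call:
arm_command(targets=[[[0,0,-0.005],[0,0,0]],[[0,0,-0.005],[0,0,0]],[[0,0,0],[0,0,0]]])

```text
clock: 6.28
ee_pos: [0.4934, -0.2081, 0.0318]
tool_rot: [[0.003, 0.981, -0.193], [-0.002, -0.193, -0.981], [-1.0, 0.003, 0.001]]
contact_force: [0.4, -5.0, 6.4]
grip_width: 0.0148
```

Call:
arm_command(targets=[[[0,0,-0.003],[0,0,0]],[[0,0,0],[0,0,0]]])

```text
clock: 6.52
ee_pos: [0.4937, -0.2068, 0.0318]
tool_rot: [[0.003, 0.981, -0.193], [-0.002, -0.193, -0.981], [-1.0, 0.003, 0.002]]
contact_force: [-0.2, -5.7, 6.5]
grip_width: 0.0147
```

Call:
arm_command(targets=[[[0,0,-0.004],[0,0,0]],[[0,0,-0.004],[0,0,0]],[[0,0,0],[0,0,0]]])

```text
clock: 6.9
ee_pos: [0.4964, -0.2062, 0.0323]
tool_rot: [[0.007, 0.981, -0.192], [-0.007, -0.192, -0.981], [-1.0, 0.008, 0.006]]
contact_force: [-0.2, -23.3, 0.9]
grip_width: 0.0145
```

```bash
python3 snap.py 5 wrist scene; python3 -c "
from h import *
crop('pics/scene5.png',(220,150,360,255),5.5,'pics/s5.png')"
```

```text
6.9 [ 0.4964 -0.2062  0.0323] [[0.007066759817485827, 0.9814343156636394, -0.19166832013539814], [-0.0072681645113797915, -0.19161763187090583, -0.9814427425687254], [-0.9999486160250023, 0.008328697018711684, 0.005779110282129649]] 0.01454178053157338 [ -0.1723 -23.2547   0.9201]
```

View pics/wrist5.png

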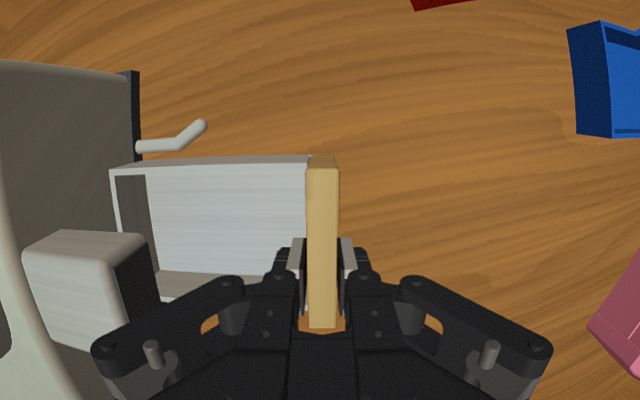

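View pics/s5.png

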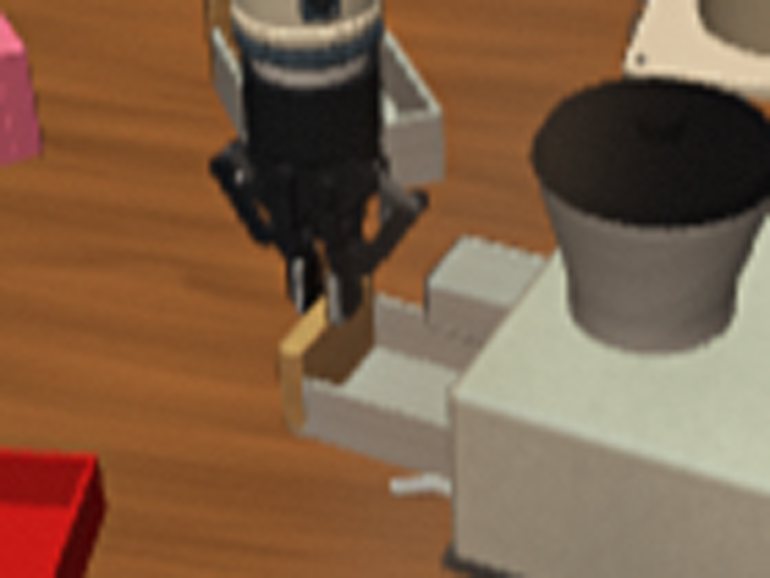

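Call:
arm_command(targets=[[[0,0,0.002],[0,0,0]],[[0,0,0],[0,0,0]],[[0,0,0],[0,0,0]],[[0,0,0],[0,0,0]]], grip=-0.2)

```text
clock: 7.5
ee_pos: [0.4928, -0.2028, 0.0305]
tool_rot: [[-0.0, 0.981, -0.194], [0.0, -0.194, -0.981], [-1.0, -0.0, -0.0]]
contact_force: [-0.2, 0.1, -0.0]
grip_width: 0.0513
```

Call:
arm_command(targets=[[[-0.03,0,0.004],[0,0,0]],[[-0.06,0,0],[0,0,0]],[[-0.1,0,0],[0,0,0]],[[-0.1,0,0],[0,0,0]],[[-0.1,0,0.03],[0,0,0]],[[-0.1,0,0.03],[0,0,0]],[[0,0,0],[0,0,0]],[[0,0,0],[0,0,0]]])

```text
clock: 8.5
ee_pos: [0.4862, -0.2345, 0.2759]
tool_rot: [[0.0, 0.981, -0.194], [-0.0, -0.194, -0.981], [-1.0, 0.0, -0.0]]
contact_force: [-0.2, 1.1, -0.1]
grip_width: 0.0512
```

```bash
python3 snap.py 6 wrist; python3 -c "
from h import *
crop('pics/wrist6.png',(0,0,640,400),1.25,'pics/w6.png')"
```

```text
8.5 [ 0.4862 -0.2345  0.2759] [[0.0002289022088522528, 0.9809433718420703, -0.1942937179707267], [-6.361438197272935e-06, -0.19429372162852576, -0.9809433978040063], [-0.9999999737816552, 0.00022577609799543475, -3.8234051411905644e-05]] 0.05122028229687511 [-0.2302  1.0639 -0.1143]
```

View pics/w6.png

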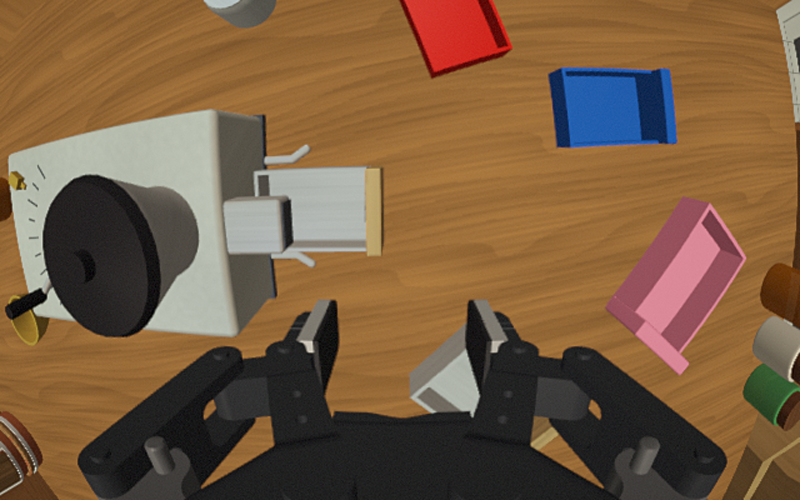

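```bash
python3 -c "
from h import *
crop('pics/wrist6.png',(170,80,320,250),3.5,'pics/w6b.png')"
```

```text
(no output)
```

View pics/w6b.png

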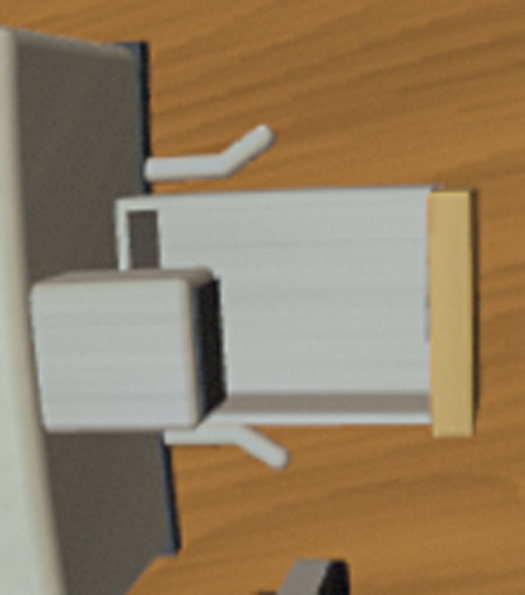

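```bash
python3 - <<'E'
from h import *
d=np.load("pics/6.npz");s=(d['p'],d['R'])
P=lambda u,v,z:onz("wrist",170+u/3.5,80+v/3.5,z,s)
y=np.array([np.cos(np.radians(79)),np.sin(np.radians(79)),0]);x=np.array([y[1],-y[0],0])
o=np.array([.518,-.077,0])
for n,u,v,z in [("foot",148,45,0),("foot",178,552,0),("rail",150,170,.011),("rail",168,438,.011),("bend",222,167,.011),("bend",240,432,.011),("tip",265,132,.011),("tip",282,460,.011),("wall",118,200,.042),("board",427,192,.062),("board",474,190,.062),("board",432,437,.062),("board",474,437,.062)]:
    X=P(u,v,z)-o;print(n,X@x*1000,X@y*1000)
E
```

```text
foot 111.22204944064659 -0.5581488917992483
foot -115.11784521177218 0.9141902258511336
rail 57.68621841316094 -3.962792462662818
rail -57.576430058081435 -4.052629962538539
bend 57.25897514249617 -35.61522284312962
bend -54.96017036782049 -37.198317651285066
tip 70.75070603838584 -54.29987665136773
tip -67.41831149145888 -54.976846758535295
wall 47.30670876187591 -1.1288051849780427
board 46.81591902415637 -124.95025465709345
board 47.29080882587397 -141.5818068406202
board -42.96171226867152 -124.80237823247832
board -43.01015770070566 -140.34060162268733
```

```bash
python3 - <<'E'
from h import *
T=lambda u,v,ox=215,oy=130:("top",ox+u/5,oy+v/5)
S=lambda u,v,ox=290,oy=160:("scene",ox+u/5,oy+v/5)
y=np.array([np.cos(np.radians(79)),np.sin(np.radians(79)),0]);x=np.array([y[1],-y[0],0])
pv=np.array([.518,-.077,0])+.19*y;print("pivot",pv)
def ang(X): d=X-pv;return -np.degrees(np.arctan2(d@x,d@y)),np.hypot(d@x,d@y)
X,e=tri(T(121,341),S(621,138));print("post top",X,e,ang(X))
X=onz(*T(118,370),.15);print("lever end",X,ang(X))
for p in [(153,189),(128,163)]: X=onz(*T(*p),.14);print("marker",X,ang(X))
print(r.sense()['ee_pos'])
E
```

```text
pivot [0.5543 0.1095 0.    ]
post top [0.5026 0.1963 0.2077] [0.0016725140827569937, 0.0016725140827569937] (np.float64(41.75384309146961), np.float64(0.10095202300652405))
lever end [0.4944 0.2046 0.15  ] (np.float64(43.193364067958136), np.float64(0.11236324597565345))
marker [0.6322 0.192  0.14  ] (np.float64(-32.39744251127605), np.float64(0.11348205632308592))
marker [0.651  0.2117 0.14  ] (np.float64(-32.42985394044571), np.float64(0.14077235635717275))
[ 0.4859 -0.2342  0.275 ]
```

Call:
arm_command(targets=[[[-0.06,0,0],[0,0,0]],[[-0.06,0,0],[0,0,0]],[[0,-0.0148,-0.0944],[0,0,0]],[[0,-0.0148,-0.0944],[0,0,0]],[[0,-0.0148,-0.0944],[0,0,0]],[[0,-0.0148,-0.0944],[0,0,0]],[[0,-0.0148,-0.0944],[0,0,0]],[[0,-0.0148,-0.0944],[0,0,0]],[[0,-0.0148,-0.0944],[0,0,0]],[[0,-0.0148,-0.0944],[0,0,0]],[[0,-0.0148,-0.0944],[0,0,0]],[[0,0,0],[0,0,0]]])

```text
clock: 10.05
ee_pos: [0.5027, 0.1976, 0.3337]
tool_rot: [[-0.003, 0.982, -0.19], [-0.001, -0.19, -0.982], [-1.0, -0.003, 0.001]]
contact_force: [1.1, -0.6, 0.0]
grip_width: 0.0511
```

Call:
arm_command(targets=[[[0,0,0],[-0.105,0,0]],[[0,0,0],[-0.105,0,0]],[[0,0,0],[-0.105,0,0]],[[0,0,0],[-0.105,0,0]],[[0,0,0],[-0.105,0,0]],[[0,0,0],[-0.105,0,0]],[[0,0,0],[-0.105,0,0]],[[0,0,0],[-0.105,0,0]],[[0,0,0],[-0.105,0,0]],[[0,0,0],[-0.105,0,0]],[[0,0,0],[-0.105,0,0]],[[0,0,0],[-0.105,0,0]],[[0,0,0],[-0.105,0,0]],[[0,0,0],[-0.105,0,0]],[[0,0,0],[0,0,0]],[[0,0,0],[0,0,0]]])

```text
clock: 12.05
ee_pos: [0.5035, 0.1944, 0.335]
tool_rot: [[-0.001, -0.514, 0.858], [-0.001, 0.858, 0.514], [-1.0, 0.0, -0.001]]
contact_force: [-0.7, 0.0, 0.3]
grip_width: 0.0509
```

```bash
python3 snap.py 7 wrist; python3 -c "
from h import *
crop('pics/wrist7.png',(0,0,640,400),1.25,'pics/w7.png')"
```

```text
12.05 [0.5035 0.1944 0.335 ] [[-0.00120233315180219, -0.5137038444434512, 0.8579667328043731], [-0.0005195670024883176, 0.8579675580487558, 0.5137036104467098], [-0.9999991422221932, 0.00017187167744267922, -0.0012984664048369852]] 0.05085591236630915 [-0.7199  0.0109  0.2822]
```

View pics/w7.png

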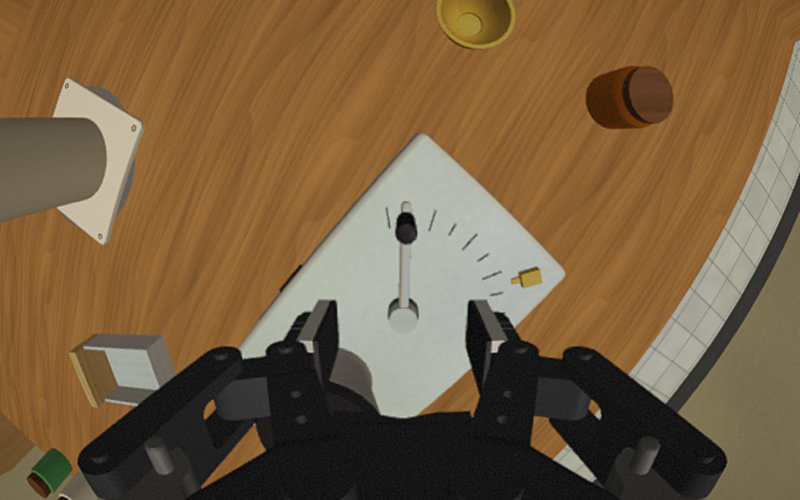

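The lever runs straight up the image, with its post at about (405,228) and pivot at about (403,315). The marker is at about (520,279).

```bash
python3 -c "
from h import *
crop('pics/wrist7.png',(290,150,450,270),5,'pics/w7b.png')"
```

```text
(no output)
```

View pics/w7b.png

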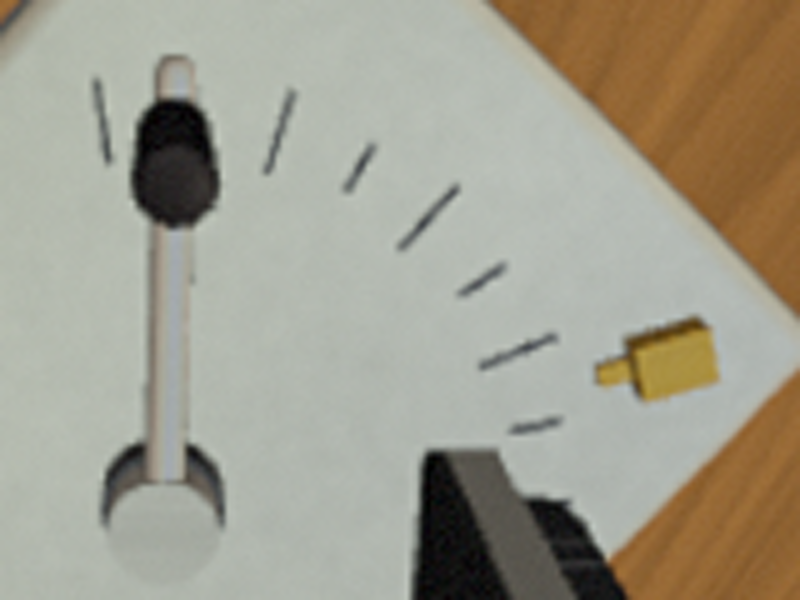

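```bash
python3 - <<'E'
from h import *
d=np.load("pics/7.npz");s=(d['p'],d['R'])
P=lambda u,v,z:onz("wrist",290+u/5,150+v/5,z,s)
y=np.array([np.cos(np.radians(79)),np.sin(np.radians(79)),0]);x=np.array([y[1],-y[0],0])
pv0=np.array([.518,-.077,0])+.19*y
T=lambda u,v:("top",215+u/5,130+v/5)
S=lambda u,v:("scene",290+u/5,160+v/5)
w=lambda u,v:("wrist",290+u/5,150+v/5,s)
pt,e=tri(w(175,185),T(121,341),S(621,138));print("post top tri",pt,e)
pt=P(175,185,.212);print("post top",pt)
le=P(176,58,.15);bar=P(168,476,.155);print("end",le,"bar near pivot",bar)
u=(le-bar)[:2];print("lever world ang",np.degrees(np.arctan2(u[1],u[0])))
un=u/np.linalg.norm(u)
pv1=np.r_[pt[:2]-.1*un,0];print("pivot from post",pv1,"from end",le[:2]-.118*un,"prior",pv0[:2], "knob .17",P(163,528,.17))
tip=P(598,374,.140);print("tip",tip,"tri",tri(w(598,374),T(153,189),S(588,397)))
c=[P(*q,.142) for q in [(630,350),(703,326),(718,380),(645,402)]]
m0=(c[0]+c[3])/2;m1=(c[1]+c[2])/2;print("block",m0,m1,"wid",np.linalg.norm(c[0]-c[3]),"axis",np.degrees(np.arctan2(*(m1-m0)[1::-1])))
for pv in (pv0,pv1):
  f=lambda X:(np.degrees(np.arctan2(X[1]-pv[1],X[0]-pv[0])).round(2),np.hypot(*(X-pv)[:2]).round(4))
  print("post",f(pt),"end",f(le),"tip",f(tip),"block",f((m0+m1)/2))
E
```

```text
post top tri [0.5043 0.1962 0.2085] [0.0019574370595709023, 0.0025263803783628544, 0.0016430018027211069]
post top [0.5059 0.197  0.212 ]
end [0.4982 0.2114 0.15  ] bar near pivot [0.5491 0.1231 0.155 ]
lever world ang 119.95962419782671
pivot from post [0.5558 0.1103 0.    ] from end [0.5571 0.1092] prior [0.5543 0.1095] knob .17 [0.5516 0.1164 0.17  ]
tip [0.6334 0.1975 0.14  ] tri (array([0.6355, 0.1955, 0.1325]), [0.0014872545490505465, 0.0025136324761554367, 0.0013264690123692597])
block [0.6422 0.2027 0.142 ] [0.656  0.2179 0.142 ] wid 0.015309244888554278 axis 47.79916220961772
post (np.float64(118.95), np.float64(0.0999)) end (np.float64(118.82), np.float64(0.1163)) tip (np.float64(48.02), np.float64(0.1184)) block (np.float64(46.74), np.float64(0.1384))
post (np.float64(119.96), np.float64(0.1)) end (np.float64(119.68), np.float64(0.1163)) tip (np.float64(48.32), np.float64(0.1167)) block (np.float64(46.98), np.float64(0.1368))
```

Call:
arm_command(targets=[[[0.054,0.0024,0.005],[0,0,0]],[[0.054,0,0],[0,0,0]],[[0.054,0,0],[0,0,0]],[[0.054,0,0],[0,0,0]],[[0.054,0,0],[0,0,0]],[[0.054,0,0],[0,0,0]],[[0,0,0],[0,0,0]],[[0,0,0],[0,0,0]]])

```text
clock: 13.1
ee_pos: [0.5059, 0.1974, 0.1745]
tool_rot: [[0.001, -0.516, 0.857], [0.0, 0.857, 0.516], [-1.0, -0.0, 0.001]]
contact_force: [0.3, 0.2, 0.3]
grip_width: 0.0514
```

Call:
arm_command(targets=[[[0,0,0],[0,0,0]],[[0,0,0],[0,0,0]],[[0,0,0],[0,0,0]],[[0,0,0],[0,0,0]],[[0,0,0],[0,0,0]],[[0,0,0],[0,0,0]]], grip=1, squeeze=20)

```text
clock: 13.85
ee_pos: [0.5059, 0.1975, 0.1746]
tool_rot: [[0.001, -0.517, 0.856], [0.001, 0.856, 0.517], [-1.0, -0.0, 0.002]]
contact_force: [-1.3, 0.3, 5.8]
grip_width: 0.0168
```

```bash
python3 snap.py 8 wrist
```

```text
13.85 [0.5059 0.1975 0.1746] [[0.0014494982566871564, -0.5166571752341812, 0.8561911365074042], [0.000559535655190994, 0.8561923209618948, 0.516656942705442], [-0.9999987929365988, -0.0002698238692224119, 0.0015301373876769465]] 0.016820233359093783 [-1.2705  0.2968  5.8126]
```

View pics/wrist8.png

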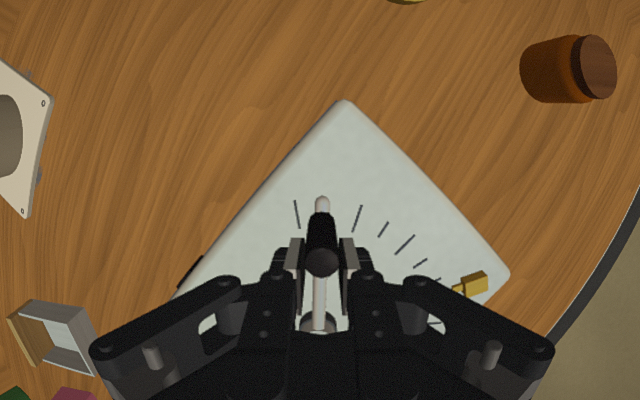

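Call:
arm_command(targets=[[[0,-0.0011,0.0209],[0.0667,0,0]],[[0,-0.0011,0.0209],[0.0667,0,0]],[[0,-0.0011,0.0209],[0.0667,0,0]],[[0,-0.0011,0.0209],[0.0667,0,0]],[[0,-0.0011,0.0209],[0.0667,0,0]],[[0,0,0],[0,0,0]]])

```text
clock: 14.65
ee_pos: [0.5565, 0.2104, 0.1746]
tool_rot: [[0.002, -0.018, 1.0], [-0.002, 1.0, 0.018], [-1.0, -0.002, 0.002]]
contact_force: [1.4, -6.9, 5.8]
grip_width: 0.0167
```

Call:
arm_command(targets=[[[0,-0.0011,0.0209],[0.0667,0,0]],[[0,-0.0011,0.0209],[0.0667,0,0]],[[0,-0.0011,0.0209],[0.0667,0,0]],[[0,-0.0011,0.0209],[0.0667,0,0]],[[0,-0.0011,0.0209],[0.0667,0,0]],[[0,-0.0011,0.0209],[0.0667,0,0]],[[0,0,0],[0,0,0]],[[0,0,0],[0,0,0]]])

```text
clock: 15.65
ee_pos: [0.6138, 0.1912, 0.1745]
tool_rot: [[-0.001, 0.572, 0.82], [-0.004, 0.82, -0.572], [-1.0, -0.004, 0.001]]
contact_force: [-4.1, -9.7, 8.9]
grip_width: 0.0165
```

```bash
python3 snap.py 9 wrist;python3 -c "
from h import *
crop('pics/wrist9.png',(240,180,400,300),5,'pics/w9.png')"
```

```text
15.65 [0.6138 0.1912 0.1745] [[-0.0009541590369577835, 0.5724474462512791, 0.8199408581482698], [-0.003607774126213358, 0.8199339245905074, -0.5724468038791574], [-0.9999930367489499, -0.0035043667041513445, 0.0012829137213460366]] 0.01650689919117717 [-4.1202 -9.7188  8.8892]
```

View pics/w9.png

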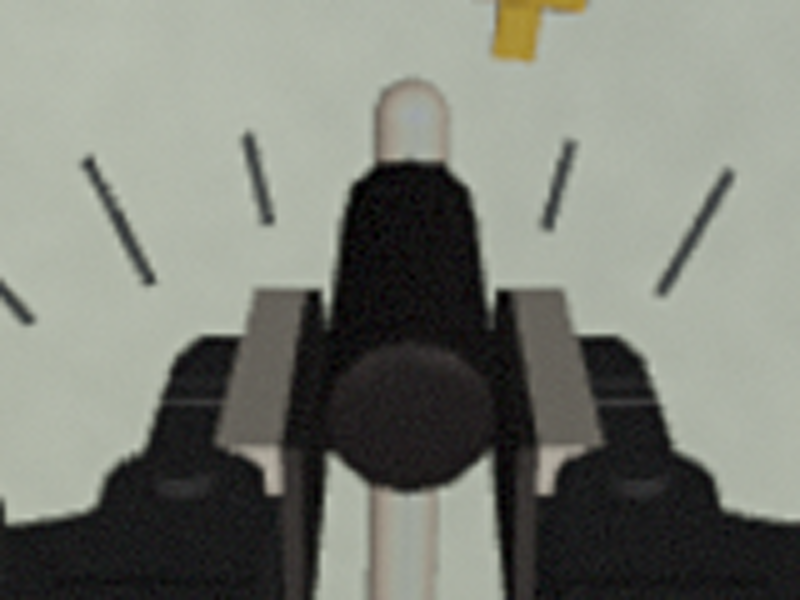

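```bash
python3 - <<'E'
from h import *
d=np.load("pics/9.npz");s=(d['p'],d['R'])
P=lambda u,v,z:onz("wrist",240+u/5,180+v/5,z,s)
tip=P(514,56,.139);end=P(412,82,.15);post=P(410,415,.212);bar=P(403,540,.155)
print(tip,end,post,bar)
for pv in [(.5543,.1095),(.5566,.1092),(.5558,.1103)]:
  f=lambda X:(np.degrees(np.arctan2(X[1]-pv[1],X[0]-pv[0])).round(2),np.hypot(X[0]-pv[0],X[1]-pv[1]).round(4))
  print("tip",f(tip),"end",f(end),"post",f(post),"bar",f(bar))
E
python3 -c "
from h import *
crop('pics/wrist9.png',(260,120,420,240),5,'pics/w9b.png')"
```

```text
[0.6363 0.1969 0.139 ] [0.6243 0.2042 0.15  ] [0.6144 0.1908 0.212 ] [0.5859 0.1512 0.155 ]
tip (np.float64(46.83), np.float64(0.1198)) end (np.float64(53.52), np.float64(0.1178)) post (np.float64(53.52), np.float64(0.1011)) bar (np.float64(52.91), np.float64(0.0523))
tip (np.float64(47.74), np.float64(0.1185)) end (np.float64(54.51), np.float64(0.1167)) post (np.float64(54.68), np.float64(0.1)) bar (np.float64(55.16), np.float64(0.0512))
tip (np.float64(47.1), np.float64(0.1182)) end (np.float64(53.88), np.float64(0.1162)) post (np.float64(53.94), np.float64(0.0995)) bar (np.float64(53.71), np.float64(0.0508))
```

View pics/w9b.png

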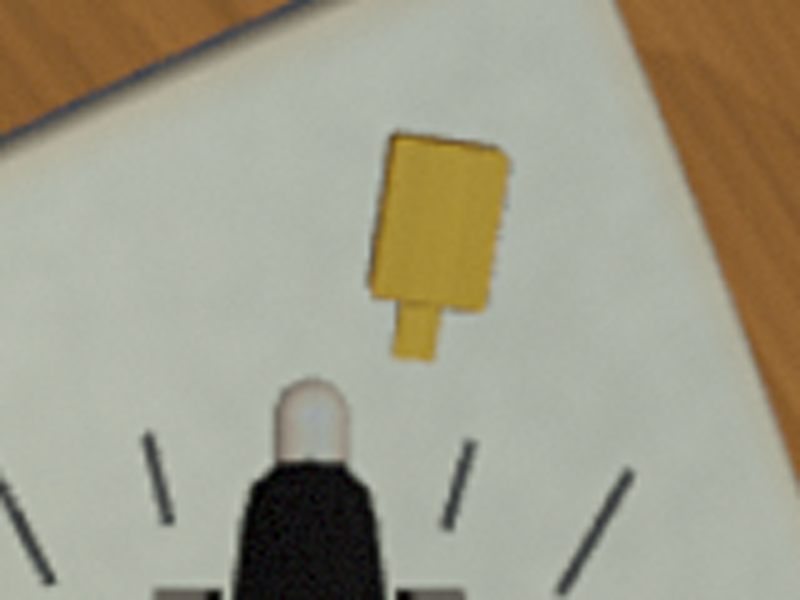

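Call:
arm_command(targets=[[[0,-0.0007,0.0117],[0.0375,0,0]],[[0,-0.0007,0.0117],[0.0375,0,0]],[[0,0,0],[0,0,0]],[[0,0,0],[0,0,0]]])

```text
clock: 16.2
ee_pos: [0.6225, 0.184, 0.1745]
tool_rot: [[-0.001, 0.665, 0.747], [-0.003, 0.747, -0.665], [-1.0, -0.003, 0.001]]
contact_force: [-5.0, -9.2, 9.4]
grip_width: 0.0165
```

```bash
python3 snap.py 10 wrist;python3 -c "
from h import *
crop('pics/wrist10.png',(240,150,400,270),5,'pics/w10.png')"
```

```text
16.2 [0.6225 0.184  0.1745] [[-0.0013323131144165026, 0.6647447811979503, 0.7470693413678909], [-0.0031130879788595573, 0.7470636272477144, -0.6647452485928155], [-0.9999942667960656, -0.003211341398433273, 0.001074086319471198]] 0.016494883431213442 [-4.9873 -9.1986  9.4139]
```

View pics/w10.png

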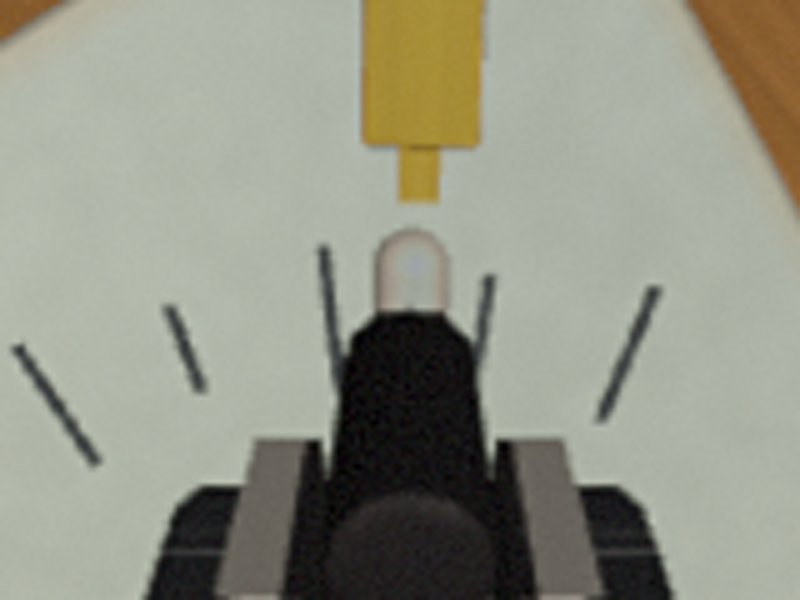

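The lever end (412) and marker tip (419) line up to about 1 mm, or 0.5°. I'll release, rise and check.

Call:
arm_command(targets=[[[0,0,0],[0,0,0]],[[0,0,0],[0,0,0]],[[0,0,0],[0,0,0]],[[0,0,0],[0,0,0]]], grip=-0.2)

```text
clock: 16.75
ee_pos: [0.6231, 0.1863, 0.1735]
tool_rot: [[-0.0, 0.665, 0.747], [0.0, 0.747, -0.665], [-1.0, -0.0, -0.0]]
contact_force: [-0.5, -1.3, 0.0]
grip_width: 0.0514
```

Call:
arm_command(targets=[[[-0.04,0,0],[0,0,0]],[[-0.08,0,0],[0,0,0]],[[-0.1,0,0],[0,0,0]],[[-0.1,0,0],[0,0,0]],[[0,0,0],[0,0,0]],[[0,0,0],[0,0,0]]])

```text
clock: 17.5
ee_pos: [0.6229, 0.186, 0.3343]
tool_rot: [[0.001, 0.665, 0.747], [0.0, 0.747, -0.665], [-1.0, 0.001, 0.0]]
contact_force: [-0.0, -0.1, 0.2]
grip_width: 0.0516
```

```bash
python3 snap.py 11 wrist;python3 -c "
from h import *
crop('pics/wrist11.png',(240,130,400,280),4,'pics/w11.png')"
```

```text
17.5 [0.6229 0.186  0.3343] [[0.0007145969985857617, 0.6648034456047229, 0.747017983761581], [0.00021441907164270707, 0.7470180554579287, -0.6648037145235554], [-0.999999721687757, 0.0006352416416257264, 0.00039127032268814057]] 0.051579070860165305 [-0.0058 -0.1405  0.156 ]
```

View pics/w11.png

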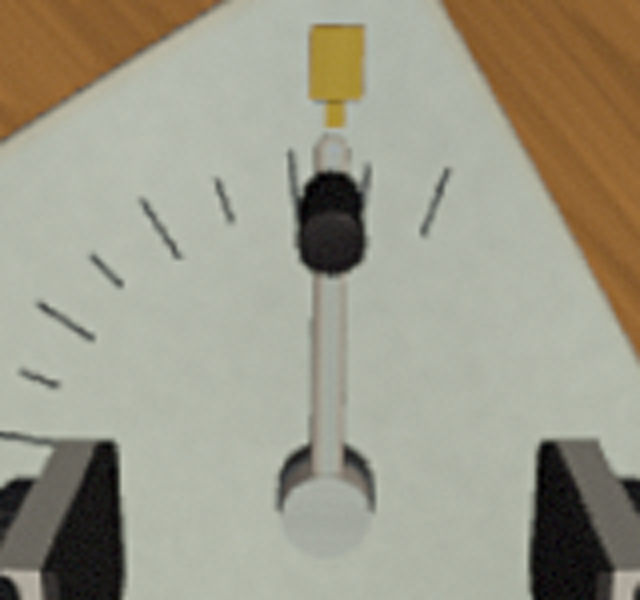

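View pics/wrist11.png

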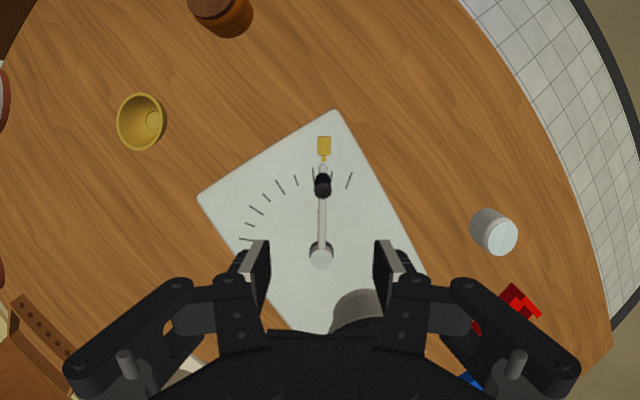

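The lever points at the marker to within about 1°. A last look at the pan and the bystanders in the scene view:

```bash
python3 snap.py 12 scene top;python3 - <<'E'
from h import *
crop('pics/scene12.png',(220,150,360,255),5.5,'pics/s12.png')
for n in("scene","top"):
    a=cv2.imread(f"pics/{n}0.png").astype(int);b=cv2.imread(f"pics/{n}12.png").astype(int)
    D=np.abs(a-b).max(2)
    R={"scene":dict(tin=(265,258,302,305),jar=(488,260,540,318),mortar=(468,215,510,252)),"top":dict(tin=(315,128,345,158),mortar=(160,200,196,232),jar=(160,142,194,178),marker=(235,158,247,170))}[n]
    for k,(x0,y0,x1,y1) in R.items(): print(n,k,D[y0:y1,x0:x1].mean(),D[y0:y1,x0:x1].max())
E
```

```text
17.55 [0.6225 0.1859 0.3331] [[-0.00115272268634047, 0.6647991283247696, 0.747021278283982], [-0.00031858480439535535, 0.7470214925429294, -0.6647998106066643], [-0.9999992848668096, -0.0010043194513824124, -0.0006493137213785879]] 0.05124165295142895 [-0.0692  0.2606 -0.4876]
scene tin 2.094882116158712 6
scene jar 1.8968832891246685 6
scene mortar 1.9253539253539254 5
top tin 4.316666666666666 18
top mortar 5.177083333333333 20
top jar 5.493464052287582 22
top marker 40.451388888888886 98
```

View pics/s12.png

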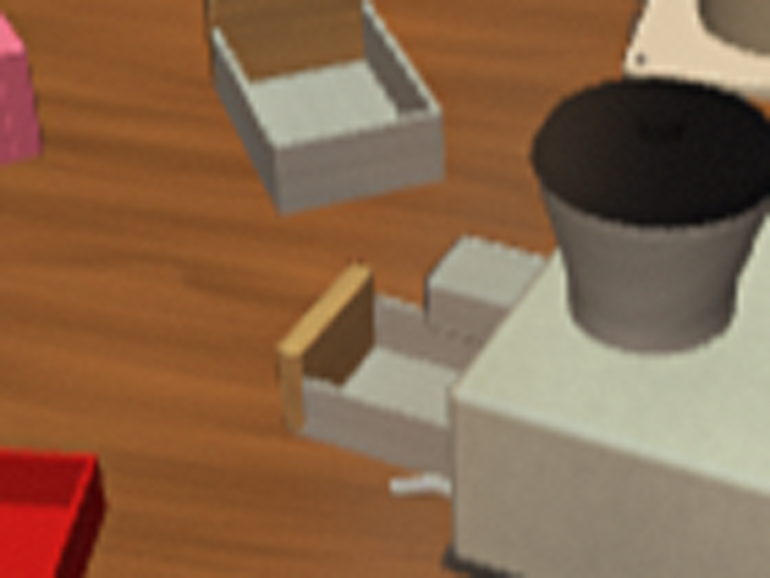

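View pics/top12.png

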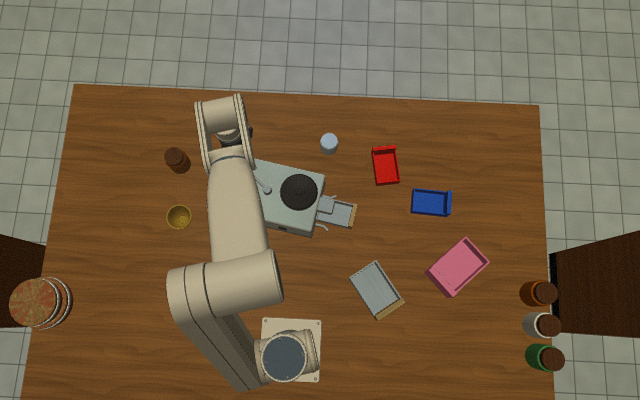

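```bash
python3 -c "
from plant import r
print(r.finish_job())"
```

```text
the job is handed in; nothing more can be done
None
```

I finished both jobs and handed in at about 17.6 s of the 61 s. No verdict was reported.

**Pan:** I pinched the small grey pan (about 90 × 139 mm) by its wooden board and slid it between the rails. I pushed until it met the machine at about 23 N, then let go. The wrist picture after release put its end wall about 1 mm from the grinder face. It was about 2 mm off centre and parallel to within about 1°.

**Lever:** I gripped the post and swung the lever about 72°, then released it. The wrist picture afterwards shows it pointing at the marker to within about 0.5–1°.

**Not disturbed:** The jar, mortar and tin look the same in the scene and top pictures from before and after. The marker was clear of the fingers throughout and measured within about 3 mm (roughly camera error) of its first position. My final top-view check of it doesn't count, because the arm was blocking the view. The gripper finished clear above the machine with zero contact force.

**Disagreements:** Triangulated heights came out up to about 7 mm below the given ones, most of them 3–5 mm. The different pivot estimates spread over about 2 mm. I therefore set the final lever angle by lining it up directly with the marker in the picture.

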